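Load the last jar and swing the jar tray into its catch

ROBOT

A 6-joint arm with a two-finger parallel gripper is mounted at the origin on the work surface. World frame = base frame: x ahead of the robot, y to its left, z up, the work surface at z = 0. Lengths are in m, angles in rad, forces in N, time in s.
With the tool pointing down it reaches from about 0.225 to 0.875 m from the base axis. Payload 3.4 kg.
Tool frame: the origin (TCP) lies on the centre line of the jaws, within the pads' length; the fingertips stand 19 mm ahead of it and the grasp point (between the pads) is the TCP (nose_length is the distance from the TCP to the fingertips, in m); z points along the fingers, y is the direction in which the jaws open and shut (so a half turn about z gives the same grasp; the last joint's range is limited). The gripper opens to 85 mm and grips with 20 to 120 N. Pads are 22 mm wide; open, the fingers measure 114 mm over their backs; the gripper's body (76 mm by 85 mm) begins 54 mm behind the grasp point. The pads swing forward as they close: fully open they stand 13 mm farther back than shut.
Start: joints at [-1.366, 0.276, 1.505, -0, 1.361, -0.121], TCP at [0.184, -0.545, 0.25] pointing down, gripper open.
Joint ranges: [-2.89, 2.89], [-0.75, 2.08], [0.22, 2.7], [-1.18, 4.32], [0.11, 2.71], [-2.7, 2.7]. Speed limits (rad/s): [2.57, 2.57, 3.14, 3.14, 3.14, 3.14].

INTERFACE

Orientations are given as a unit quaternion [w, x, y, z].
In Python, from rig import * gives the robot as it stands.
- The arm moves only by the shell command python3 -m jog 'ROWS' [OPENING] [FORCE]. ROWS is JSON, one flat list of numbers, 6 for each row, row after row: the shift along the tool's x, y, z in mm, then the turn, a rotation vector about the tool's x, y, z in degrees. In form: [tx, ty, tz, wx, wy, wz, tx, ty, tz, wx, wy, wz, ...]. A call has 1 to 10 rows; each row is the pose to reach, as a shift and turn from the pose commanded when the call began, along the tool's axes at that moment; what a row does not reach only later rows make up. A row lasts 1/8 s, in which the tool goes at most 62.5 mm and 10.7 degrees, less where a joint would pass 70% of its speed; a pose out of reach is approached as far as the arm can. A call with a gripper value outside its range is refused whole. OPENING is the closure, from 0 (fully open) to 1 (shut), set as the call begins (- or left out, the last holds). The fingers move at their own pace and stop on an object; FORCE is the grip in N (left out, the last holds). Time passes only in rows, so rows that repeat a pose let the fingers close. It gives the time, the measured TCP pose, the force and the opening at its end, in the units of the state.
- get_state(): the state, without advancing time (a new reading comes with each control period).
- get_image(name): name is "scene" or "top" or "wrist"; returns a dict with "frame" (400x640x3 uint8, red, green, blue), "camera_matrix" (3x3 intrinsics, pixels), "rvec" (rotation vector, rad) and "tvec" (3), from world to camera coordinates, as OpenCV has them. Camera axes: x right, y down, z forward; pixel columns grow to the right and rows downward; lengths in m; the calibration is good to about 2 mm. A picture is of the moment at which its call begins. There is no depth.
- sign_off(): hands the job in, once; it reports no verdict.
The state is a dict: "clock": time; "qpos": joint angles; "qd": joint speeds; "effort": joint torques, N m; "position": TCP position; "ee_rot": TCP orientation; "contact_force": force on the tool from outside, world axes, zero at the start; "moment": the same for the moment, N m; "width": finger opening in m.
Only numpy, scipy, OpenCV 4.12 (cv2) and the standard library are available. Lean on these libraries where they do the work, as an engineer would, in place of code of your own. Each camera call takes 0.05 s, during which the arm holds its last target.

TASK

Stand the single small jar from the table in the empty place of the wooden tray while the tray is still swung out, and let go of it. Then swing the tray about its pinned end, gently pushing sideways on its side wall near the free end, until the sprung catch has snapped in front of its steel tongue, and leave it held there. Never push hard on the tray, keep all three jars upright in their places, and leave the other things on the table alone.

Things in the scene. Friction and masses are not known exactly. Their poses are not given: they have to be found in the camera images.
- dock: Fixed steel pivot pin; origin on its axis at table height, z up. x points to the stop unit at the tray's free end. A low aluminium fence, 22 mm high, runs along x at y = -65 to -79 mm; the tray swings out to +y. The pin has a wide head, so the tray cannot be lifted off.
- tray: Long plywood tray lying on the table, its steel eye on the dock's pin with 1 mm play. Origin at the eye's centre, table height; x along the tray, z up. The wood spans x 24 to 284, y -45 to 45 mm; walls 22 mm high, 5 mm thick; three 80 mm square compartments at x 70, 154, 238. About 0.3 kg. Starts swung out 0.28 to 0.42 rad anticlockwise of dock x; home is within 0.05 rad of dock x.
- push_point (a point): Where to push: outside face of the tray's +y wall, 238 mm from the pin, 13 mm above the table; push towards the tray's -y. It takes some 3 to 13 N up to the snap of the catch (friction and load vary); more than 22 N on the tray is too hard. The solid stop is stiff: go slowly there.
- tongue (a point): In the steel tongue at the tray's free end (24 mm wide, 14 mm high, ending 325 mm from the pin): on its centre line, 313 mm from the pin and 15 mm above the table. At home its dock y is within about -15 to +12 mm, with the catch sprung out in front of it (on the +y side).
- catch (a joint): Sprung catch by the tray's free end: 0 m = out, 0.012 = pushed back. Its stop unit is set anywhere within 11 mm either way along dock y, unmeasured: feel for it. From 0.12 rad before home the tongue pushes it back some 6 mm; then it snaps to 0. In the last 3 mm before that the tongue also presses a buffer (1 N per mm); released too early it is not held. A solid stop comes 2 mm after the snap.
- empty_place (a point): Centre of the tray's empty compartment, the one nearest the free end, on its floor (5 mm above the table). Axes as the tray.
- jar_mid (a point): Centre, half-way up, of the single glass jar with white lid standing on the table to the robot's right, to be loaded: 60 mm diameter, 60 mm high, about 0.14 kg. Its place is swapped at random with those of the can and the white bottle.
- jar_a_mid (a point): Centre of a like jar already in the tray compartment nearest the pin, 60 mm diameter, 60 mm high; leave in its place.
- jar_b_mid (a point): Centre of a like jar already in the tray's middle compartment; leave in its place.
- can: Bystander: tin can, 66 mm diameter, 95 mm high; origin at the centre of its underside.
- sanitiser: Bystander: plain white bottle, 52 mm diameter, 135 mm high; origin at the centre of its underside.
- tape: Bystander: cardboard ring, 90 mm diameter, 48 mm high, on the left; origin at the centre of its underside.
- marker: Bystander: marker pen, 130 mm long, 16 mm thick, lying at the left; origin under its middle.
- water: Bystander: clear water bottle, 66 mm diameter, 220 mm high, beyond the tray's free end at the left; origin at the centre of its underside.
Things that resemble listed ones, but are neither listed nor needed, are in the scene too. What is shaped like the part that bears jar_mid but green or red is not meant. What is shaped like the part that bears jar_a_mid but red is not meant.

How it is judged:
By the outcome, as a careful person would: the job done as asked, in the order asked, and still so for the second after the job is handed in, with the robot touching nothing.
It also fails if it takes over 61 s, if anything falls off the work surface, if the arm or the gripper's body presses on something with over 40 N, if the wrist force passes 120 N, or if a joint passes its speed limit or range.

## Working session

There is one attempt and no reset: what is moved stays moved. The work goes in short steps, Python scripts to look and compute and a shell command to move; the robot and the scene stay as the last step left them, time stands still between calls to the robot, and variables do not carry over. Pictures are saved under pics/ and viewed, and the job is handed in when it is done.

```bash
ls; mkdir -p pics
python3 - <<'E'
from rig import *
import cv2, json
print(get_state())
for n in ("scene","top","wrist"):
    d=get_image(n); cv2.imwrite(f"pics/{n}0.png",d["frame"][:,:,::-1]); print(n,d["camera_matrix"],d["rvec"],d["tvec"])
E
```

```text
pics
{'clock': 0.0, 'qpos': array([-1.36599160e+00,  2.76586286e-01,  1.50613268e+00, -7.47403710e-06,
        1.36071954e+00, -1.20982472e-01]), 'qd': array([ 1.53360129e-04, -1.44771668e-04,  3.24272325e-05,  4.05999450e-04,
       -2.50231443e-03,  2.63019343e-03]), 'effort': array([ 1.39246560e-03, -4.16762531e+01, -2.45804036e+01,  1.41793862e-04,
        1.12448234e-02,  1.73115751e-06]), 'position': array([ 0.18393066, -0.54425879,  0.24944484]), 'ee_rot': array([-9.21963882e-04,  9.86761600e-01,  1.62174882e-01, -4.23205389e-05]), 'contact_force': array([-0.0411476 , -0.33343987, -0.01987776]), 'moment': array([ 0.01944932,  0.03497908, -0.01608869]), 'width': 0.0855699380828781}
scene [[368.01844436   0.         327.85829482]
 [  0.         368.01844436 199.49595318]
 [  0.           0.           1.        ]] [ 1.43663788  2.22043439 -0.8365791 ] [ 0.17746071 -0.32435751  1.3861308 ]
top [[498.28281034   0.         327.16698266]
 [  0.         498.28281034 210.34455365]
 [  0.           0.           1.        ]] [ 2.12621482 -2.18951391  0.10661913] [0.07809912 0.50027143 1.15746038]
wrist [[281.27384843   0.         321.6853244 ]
 [  0.         281.27384843 195.57166669]
 [  0.           0.           1.        ]] [-2.37154977  1.70023644  0.23072401] [-0.57526644 -0.0358336   0.3779369 ]
```

View pics/top0.png

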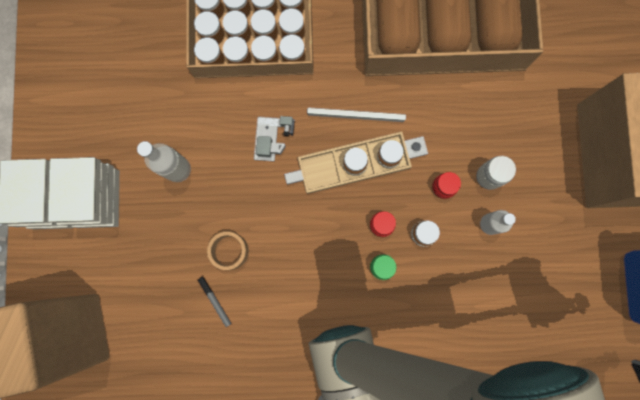

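View pics/scene0.png

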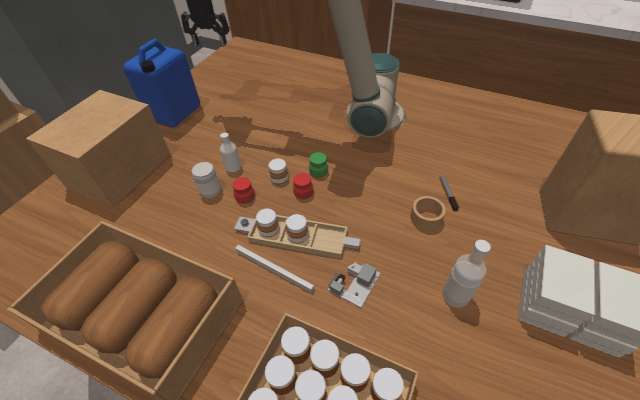

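View pics/wrist0.png

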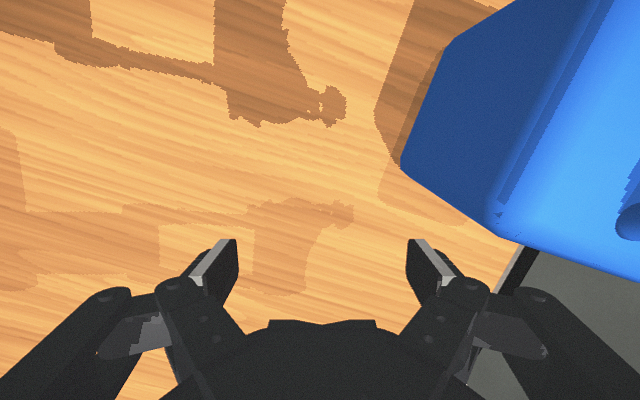

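In the top view the candidates for jar_mid are: (427,232) white lid, (383,223) red, (446,184) red, (384,267) green, the can at (497,172) and the white bottle at (497,222). The tray runs from the pin at (416,147) to the tongue at (293,177). (427,232) is the only single jar with a white lid, so I'll confirm it in an enlarged crop.

```bash
cat > h.py <<'E'
import numpy as np, cv2
from rig import *
def cam(n): 
    d=get_image(n); return d
def ray(d,uv):
    R=cv2.Rodrigues(np.array(d["rvec"]))[0]; t=np.array(d["tvec"]).ravel(); K=d["camera_matrix"]
    v=R.T@np.linalg.inv(K)@np.array([uv[0],uv[1],1.]); return -R.T@t, v
def onz(d,uv,z):
    c,v=ray(d,uv); return c+v*(z-c[2])/v[2]
def proj(d,P):
    return cv2.projectPoints(np.array(P,float).reshape(-1,3),np.array(d["rvec"]),np.array(d["tvec"]),d["camera_matrix"],None)[0].reshape(-1,2)
def blobs(mask,amin=30):
    n,l,s,c=cv2.connectedComponentsWithStats(mask.astype(np.uint8)); return [(c[i].round(1),s[i]) for i in range(1,n) if s[i][4]>=amin]
E
python3 - <<'E'
import cv2,numpy as np
a=cv2.imread("pics/top0.png"); b=cv2.imread("pics/scene0.png")
A=cv2.resize(a[100:290,240:540],None,fx=2.6,fy=2.6,interpolation=cv2.INTER_CUBIC)
cv2.imwrite("pics/topcrop.png",A)
B=cv2.resize(b[120:310,180:420],None,fx=3.1,fy=3.1,interpolation=cv2.INTER_CUBIC)
cv2.imwrite("pics/scenecrop.png",B)
E
```

```text
(no output)
```

View pics/topcrop.png

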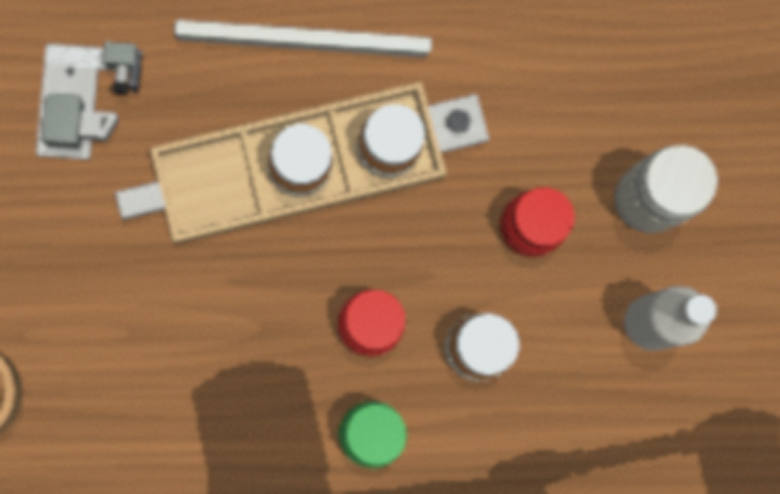

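View pics/scenecrop.png

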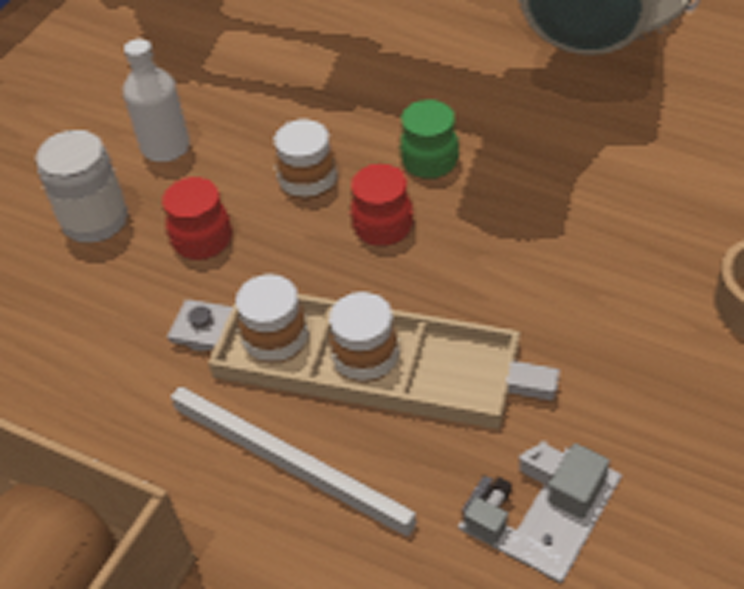

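The crops confirm it: the jar with the white lid and brown contents is at top (427,232) and scene (278,171). The red and green jars are decoys, and the taller can and the bottle stand at the right. Next I measure positions.

```bash
cat > m.py <<'E'
from h import *
def tri(d1,p1,d2,p2):
    c1,v1=ray(d1,p1); c2,v2=ray(d2,p2); v1/=np.linalg.norm(v1); v2/=np.linalg.norm(v2)
    s=np.linalg.lstsq(np.stack([v1,-v2],1),c2-c1,rcond=None)[0]; a=c1+s[0]*v1; b=c2+s[1]*v2
    return (a+b)/2, np.linalg.norm(a-b)
def whites(d,roi):
    f=cv2.cvtColor(d["frame"],cv2.COLOR_RGB2HSV); x0,y0,x1,y1=roi
    m=np.zeros(f.shape[:2],bool); m[y0:y1,x0:x1]=((f[...,1]<40)&(f[...,2]>165))[y0:y1,x0:x1]
    return m
def wood(d,roi):
    f=cv2.cvtColor(d["frame"],cv2.COLOR_RGB2HSV); x0,y0,x1,y1=roi
    m=np.zeros(f.shape[:2],bool); m[y0:y1,x0:x1]=((f[...,2]>150)&(f[...,1]>60)&(f[...,1]<150)&(f[...,0]<30))[y0:y1,x0:x1]
    return m
E
python3 - <<'E'
from m import *
T=cam("top"); S=cam("scene")
bt=blobs(whites(T,(240,100,540,290))); bs=blobs(whites(S,(180,130,420,310)))
print("top");[print(b[0],b[1],onz(T,b[0],0.06).round(4)) for b in bt]
print("scene");[print(b[0],b[1],onz(S,b[0],0.06).round(4)) for b in bs]
m=wood(T,(240,100,440,210))
c=max(cv2.findContours(m.astype(np.uint8),0,2)[0],key=cv2.contourArea)
q=cv2.boxPoints(cv2.minAreaRect(c)); print("tray box",q)
P=np.array([onz(T,p,0.022) for p in q]); print(P.round(4)); print(np.linalg.norm(np.roll(P,-1,0)-P,axis=1))
f=T["frame"]
print("pinpatch"); g=cv2.cvtColor(f,cv2.COLOR_RGB2GRAY); sub=g[138:158,404:430]; print(sub)
E
```

```text
top
[356.4 113.5] [307 108  99  12 503] [ 0.7271 -0.0127  0.06  ]
[268.9 130.9] [256 117  29  35 497] [0.6917 0.1952 0.06  ]
[415.9 146.9] [405 137  23  21 257] [ 0.6421 -0.1491  0.06  ]
[391.4 150.7] [381 140  22  22 400] [ 0.6348 -0.0914  0.06  ]
[355.5 158.3] [345 147  23  23 405] [ 0.6194 -0.0068  0.06  ]
[501.8 169. ] [489 156  27  27 558] [ 0.5833 -0.3458  0.06  ]
[293.5 176.3] [285 170  18  13 163] [0.5812 0.1394 0.06  ]
[506.1 222.6] [494 213  21  19 190] [ 0.4581 -0.3472  0.06  ]
[427.5 232. ] [416 221  24  23 421] [ 0.4418 -0.166   0.06  ]
scene
[223.5 134.8] [220 133   8   5  32] [ 0.3898 -0.3974  0.06  ]
[276.7 164. ] [268 159  18  11 156] [ 0.4407 -0.1655  0.06  ]
[201.9 168.7] [192 162  21  14 223] [ 0.5501 -0.3642  0.06  ]
[265.4 215.8] [256 209  20  15 231] [ 0.6293 -0.0931  0.06  ]
[295.8 221.6] [286 214  21  16 245] [ 0.6134 -0.0086  0.06  ]
[244.1 223.9] [235 217  20  14 121] [ 0.6759 -0.1309  0.06  ]
[351.2 240.8] [343 237  17   9 107] [0.6106 0.1495 0.06  ]
[274.8 266.7] [236 245  78  44 399] [0.7558 0.0089 0.06  ]
[355.2 267.2] [348 263  15  10  70] [0.6778 0.18
[... 1816 characters left out ...]
84 196 200
  200 200 199 197 187 163 137 128]
 [121 147 182 197 203 206 206 206 203 196 186 182 180 187 193 197 199 199
  199 198 196 195 189 168 136 124]
 [121 136 175 195 202 206 205 205 204 200 197 197 196 196 199 198 195 195
  195 190 184 180 176 160 135 123]
 [128 123 160 187 200 203 203 201 201 200 200 199 197 196 196 190 184 180
  175 163 149 143 135 130 125 122]
 [129 115 149 185 196 200 201 199 197 197 195 191 185 182 176 166 151 142
  131 119 115 117 118 120 122 124]
 [131 110 138 177 191 197 197 192 185 180 176 165 152 143 135 127 119 115
  111 108 110 111 117 122 122 121]
 [143 115 127 165 185 184 176 166 150 140 132 124 117 115 113 111 110 113
  114 114 114 118 120 122 123 122]]
```

Run:
```python
from m import *
T=cam("top"); S=cam("scene")
# crop-read wall-top corners (outer)
q=np.array([[152,149],[422,85],[444,175],[174,241]])/2.6+np.array([240,100])
P=np.array([onz(T,p,0.022) for p in q]); print(P.round(4)); print(np.linalg.norm(np.roll(P,-1,0)-P,axis=1))
f=cv2.cvtColor(T["frame"],cv2.COLOR_RGB2HSV)
for p in [(320,170),(310,180),(340,160),(330,195),(340,130)]: print(p,f[p[1],p[0]])
for z in (.01,.02,.03): print("pin",z,onz(T,(415.3,146.4),z).round(4))
print("jarA top",onz(T,(391.4,150.7),.065).round(4),"B",onz(T,(355.5,158.3),.065).round(4))
print("A sc",onz(S,(265.4,215.8),.065).round(4),"B",onz(S,(295.8,221.6),.065).round(4))
print("tri jar",tri(T,(427.5,232),S,(276.7,164.)))
print("triA",tri(T,(391.4,150.7),S,(265.4,215.8)),"triB",tri(T,(355.5,158.3),S,(295.8,221.6)))
print("tongue top z=.022",onz(T,(285.5,178),.02).round(4))
# fence
f0=onz(T,(308.5,110.5),.022); f1=onz(T,(405,117.5),.022); print("fence",f0.round(4),f1.round(4))
m=((f[...,0]>12)&(f[...,0]<30)&(f[...,2]>185)&(f[...,1]>50)); m[:, :290]=0;m[:, 430:]=0;m[:125]=0;m[205:]=0
cs=cv2.findContours(m.astype(np.uint8),0,2)[0]; c=np.vstack([k for k in cs if cv2.contourArea(k)>15])
q=cv2.boxPoints(cv2.minAreaRect(c)); print(q); P=np.array([onz(T,p,.022) for p in q]);print(P.round(4)); print(np.linalg.norm(np.roll(P,-1,0)-P,axis=1),P.mean(0))
```

```text
[[ 0.6344  0.1293  0.022 ]
 [ 0.6873 -0.1245  0.022 ]
 [ 0.6013 -0.1409  0.022 ]
 [ 0.5472  0.1109  0.022 ]]
[0.25924332 0.0875802  0.25758554 0.0891667 ]
(320, 170) [ 19  91 212]
(310, 180) [ 19  91 213]
(340, 160) [ 18  88 148]
(330, 195) [ 14 137 149]
(340, 130) [ 14 139 152]
pin 0.01 [ 0.6552 -0.1564  0.01  ]
pin 0.02 [ 0.6528 -0.1547  0.02  ]
pin 0.03 [ 0.6505 -0.1529  0.03  ]
jarA top [ 0.6337 -0.0908  0.065 ] B [ 0.6183 -0.0065  0.065 ]
A sc [ 0.6324 -0.0904  0.065 ] B [ 0.6166 -0.0064  0.065 ]
tri jar (array([ 0.44154322, -0.16544654,  0.06088024]), np.float64(0.0009281636195443737))
triA (array([ 0.63320952, -0.09025773,  0.06612695]), np.float64(0.0008909232230950394)) triB (array([ 0.61777239, -0.00609549,  0.06663532]), np.float64(0.0007616486085353637))
tongue top z=.022 [0.585  0.1619 0.02  ]
fence [0.7504 0.1021 0.022 ] [ 0.725  -0.1327  0.022 ]
[[297.52634 156.78334]
 [402.11942 131.01405]
 [410.79782 166.2382 ]
 [306.20474 192.00749]]
[[ 0.6358  0.1316  0.022 ]
 [ 0.6915 -0.1242  0.022 ]
 [ 0.6039 -0.1411  0.022 ]
 [ 0.5489  0.1126  0.022 ]]
[0.26176008 0.08921218 0.25961249 0.08894064] [ 0.62005204 -0.00530005  0.022     ]
```

```bash
cat > t.py <<'E'
from h import *
from scipy.spatial.transform import Rotation as Ro
D=np.array([-.2105,.9776,0]); D/=np.linalg.norm(D); TY=np.cross([0,0,1],D)
C=np.array([.6187,-.0058,0]); PIN=C-.154*D; EMP=C+.084*D
def rel(p,yaxis=None,st=None):
    """tool-frame shift mm & rotvec deg to reach p with tool z down, tool y along +-yaxis"""
    st=st or get_state(); w,x,y,z=st["ee_rot"]; R=Ro.from_quat([x,y,z,w])
    sh=R.inv().apply(np.array(p)-st["position"])*1000
    if yaxis is None: return sh.round(1)
    best=None
    for s in (1,-1):
        ya=s*np.array(yaxis)/np.linalg.norm(yaxis); zz=np.array([0,0,-1.]); M=Ro.from_matrix(np.stack([np.cross(ya,zz),ya,zz],1))
        rv=np.degrees((R.inv()*M).as_rotvec())
        if best is None or abs(rv[2])<abs(best[2]): best=rv
    return sh.round(1),best.round(1)
E
python3 - <<'E'
from t import *
print(D,TY,PIN,EMP)
print(rel([.4415,-.1657,.14],TY))
T=cam("top")
hs=cv2.cvtColor(T["frame"],cv2.COLOR_RGB2HSV)
for nm,m in(("red",((hs[...,0]<6)|(hs[...,0]>174))&(hs[...,1]>190)&(hs[...,2]>120)),("green",(hs[...,0]>50)&(hs[...,0]<80)&(hs[...,1]>150))):
    for b in blobs(m,100): print(nm,b[0],b[1],onz(T,b[0],.05).round(3))
E
```

```text
[-0.21049874  0.97759413  0.        ] [-0.97759413 -0.21049874  0.        ] [ 0.65111681 -0.1563495   0.        ] [0.60101811 0.07631791 0.        ]
(array([ 365.2, -276.6,  110.2]), array([ -0. ,  -0. , -83.5]))
```

```bash
python3 -m jog '[36,-28,5,0,0,-8, 73,-55,12,0,0,-17, 110,-83,24,0,0,-25, 146,-111,36,0,0,-34, 183,-138,48,0,0,-42, 219,-166,60,0,0,-50, 256,-194,72,0,0,-59, 292,-221,84,0,0,-67, 329,-249,96,0,0,-75, 365.2,-276.6,110,0,0,-83.5]' 0 ; python3 -m jog '[0,0,0,0,0,0,0,0,0,0,0,0]'
python3 - <<'E'
from t import *
print(get_state()["qpos"]); print(rel([.4415,-.1657,.14],TY))
for n in("wrist","top"):
    d=cam(n); cv2.imwrite(f"pics/{n}1.png",d["frame"][:,:,::-1])
    if n=="wrist": print(proj(d,[[.4415,-.1657,.06],[.4415,-.1657,.0]]))
E
```

```text
clock: 1.65
position: [0.4426, -0.1647, 0.1403]
ee_rot: [0.001, 0.626, 0.78, 0.0]
contact_force: [0.4, 0.4, -0.2]
width: 0.0853
clock: 1.9
position: [0.4415, -0.1661, 0.1404]
ee_rot: [0.0, 0.628, 0.778, -0.0]
contact_force: [-0.8, 0.7, 1.1]
width: 0.0854
[-5.07013054e-01  2.15358192e-01  1.88848710e+00 -8.37015313e-04
  1.03746666e+00 -7.19059826e-01]
(array([0.4, 0.1, 0.4]), array([-0.,  0.,  0.]))
[[323.44241463 207.30783183]
 [323.03617141 188.39959819]]
```

View pics/wrist1.png

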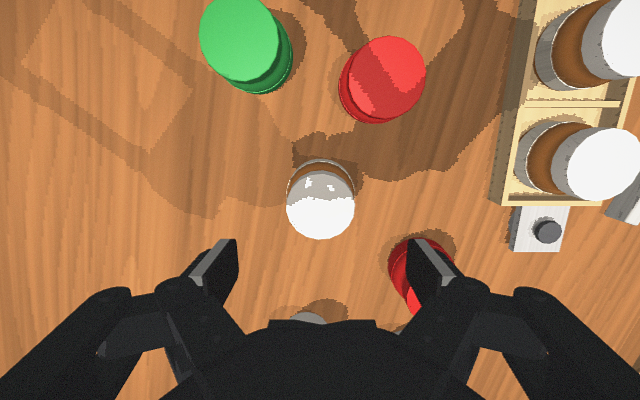

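Run:
```python
from t import *
T=cam("top");W=cam("wrist")
for p in((383,223),(446,184),(384,267),(427.5,232)): print(p,onz(T,p,.06).round(3), proj(W,onz(T,p,.06)).round(0))
c=onz(W,(320,205.5),.06); print(c)
print(rel([.4415,-.1657,.04],TY))
```

```text
(383, 223) [ 0.466 -0.065  0.06 ] [[391.  73.]]
(446, 184) [ 0.552 -0.215  0.06 ] [[442. 288.]]
(384, 267) [ 0.365 -0.063  0.06 ] [[242.  35.]]
(427.5, 232) [ 0.442 -0.166  0.06 ] [[324. 207.]]
[ 0.43851842 -0.1657666   0.06      ]
(array([  1.2,   0.5, 100.7]), array([ 0. ,  0. , -0.1]))
```

```bash
python3 -m jog '[0,0,25,0,0,0, 0,0,55,0,0,0, 0,0,80,0,0,0, 0,0,95,0,0,0, 0,0,100,0,0,0, 0,0,100,0,0,0]' ; python3 -m jog '[0,0,0,0,0,0,0,0,0,0,0,0,0,0,0,0,0,0,0,0,0,0,0,0,0,0,0,0,0,0,0,0,0,0,0,0,0,0,0,0,0,0,0,0,0,0,0,0]' 1 30
```

```text
clock: 2.85
position: [0.4415, -0.1664, 0.0405]
ee_rot: [0.0, 0.629, 0.778, -0.0]
contact_force: [0.0, 0.5, -0.1]
width: 0.0854
clock: 3.85
position: [0.4417, -0.1662, 0.0415]
ee_rot: [0.001, 0.628, 0.778, -0.0]
contact_force: [-1.5, -0.8, 5.8]
width: 0.0569
```

```bash
python3 -m jog '[0,0,-10,0,0,0, 0,0,-30,0,0,0, 0,0,-60,0,0,0, 0,0,-90,0,0,0, 0,0,-100,0,0,0, 0,0,-100,0,0,0]'
python3 - <<'E'
from t import *
for n in("wrist","scene"):
    d=cam(n); f=d["frame"][:,:,::-1]
    if n=="scene": f=cv2.resize(f[60:260,160:420],None,fx=3,fy=3)
    cv2.imwrite(f"pics/{n}2.png",f)
print(get_state()["width"])
E
```

```text
clock: 4.6
position: [0.4417, -0.1659, 0.1407]
ee_rot: [0.001, 0.628, 0.778, 0.0]
contact_force: [-0.5, 0.3, -2.4]
width: 0.0566
0.05637683524278794
```

View pics/wrist2.png

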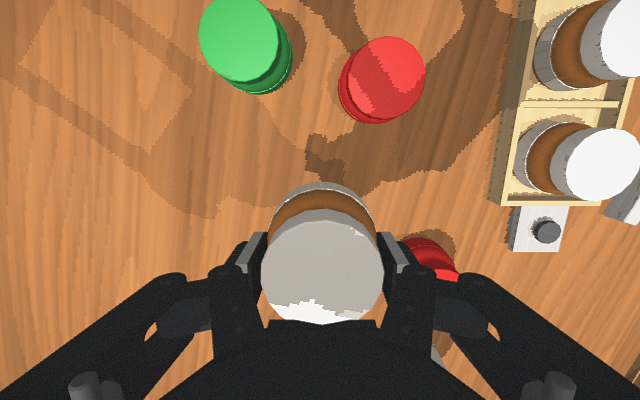

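View pics/scene2.png

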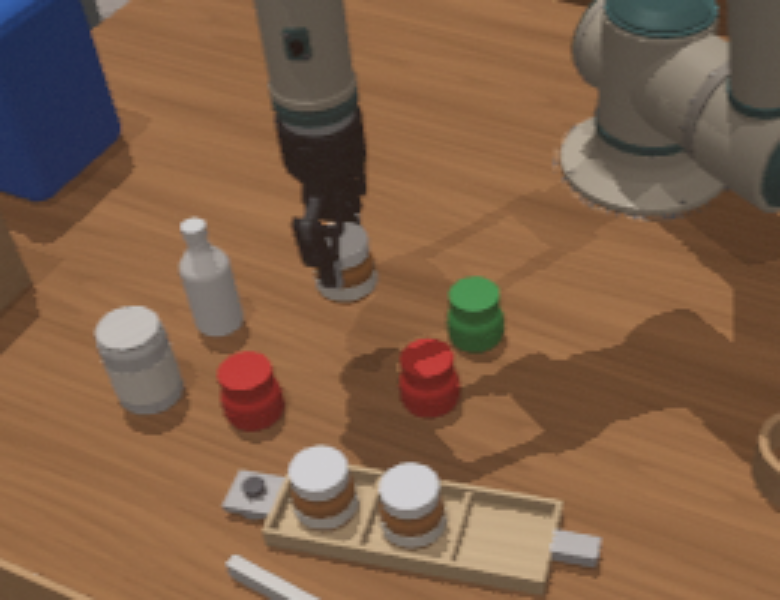

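The jar is held upright between the pads, with its lid at about (322,268) in the wrist view. Next I check its offset from the TCP and the transfer shift.

Run:
```python
from t import *
W=cam("wrist"); s=get_state(); p=s["position"]
for z in (.155,.16): print(proj(W,[[p[0],p[1],z]]))
f=cv2.cvtColor(W["frame"],cv2.COLOR_RGB2HSV); m=(f[...,1]<45)&(f[...,2]>130); m[:205]=0; m[330:]=0; m[:,:255]=0; m[:,390:]=0
xs=np.where(m.any(0))[0]; ys=np.where(m.any(1))[0]; print(xs.min(),xs.max(),ys.min(),ys.max())
for v in (206,): print(onz(W,(322,v),.16)-p)
print("x edges",onz(W,(260,270),.16)-p,onz(W,(385,270),.16)-p)
print(rel([EMP[0],EMP[1],.14],TY))
```

```text
[[324.48764564 275.98628247]]
[[324.59538735 282.51167069]]
261 383 205 324
[-0.00802802  0.03201372  0.02085949]
x edges [-2.69036810e-02  5.53737091e-05  2.08594876e-02] [0.02276656 0.01082077 0.02085949]
(array([202.5, 207.7,  -0.9]), array([-0.1, -0.1,  0. ]))
```

```bash
python3 -m jog '[15,15,0,0,0,0, 45,46,0,0,0,0, 80,82,0,0,0,0, 115,118,0,0,0,0, 150,154,0,0,0,0, 180,185,0,0,0,0, 196,201,0,0,0,0, 201,206,0,0,0,0, 202,207.5,0,0,0,0, 202,207.5,0,0,0,0]'
python3 - <<'E'
from t import *
s=get_state();print(s["position"],s["qpos"]); print(rel([EMP[0],EMP[1],.14],TY))
for n in("wrist","scene","top"):
    d=cam(n); f=d["frame"][:,:,::-1]
    if n=="scene": f=cv2.resize(f[130:300,220:400],None,fx=3.5,fy=3.5)
    if n=="top": f=cv2.resize(f[100:220,240:440],None,fx=3.5,fy=3.5)
    cv2.imwrite(f"pics/{n}3.png",f)
E
```

```text
clock: 6.0
position: [0.6011, 0.0742, 0.1402]
ee_rot: [-0.0, 0.629, 0.778, -0.001]
contact_force: [-0.8, 0.2, -1.8]
width: 0.0564
[0.60109681 0.07418218 0.1401973 ] [ 8.29875586e-03  3.99467994e-01  1.60350990e+00 -6.64871047e-04
  1.13948115e+00 -2.02616599e-01]
(array([2.1, 0.4, 0.2]), array([-0.1,  0. , -0.1]))
```

View pics/scene3.png

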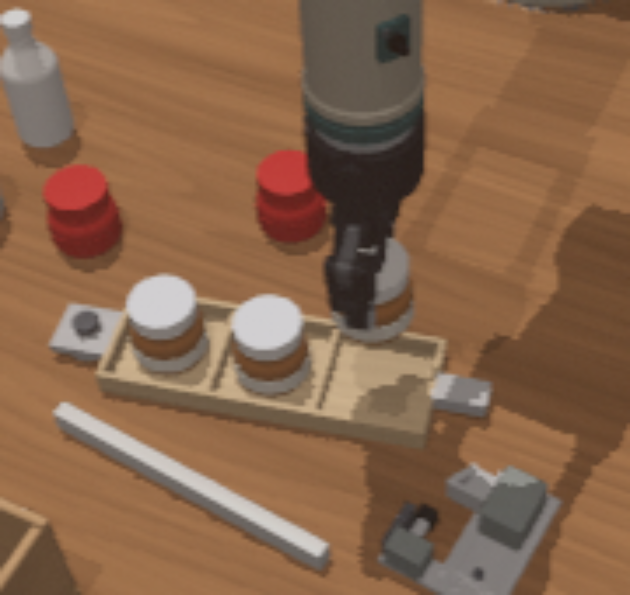

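View pics/wrist3.png

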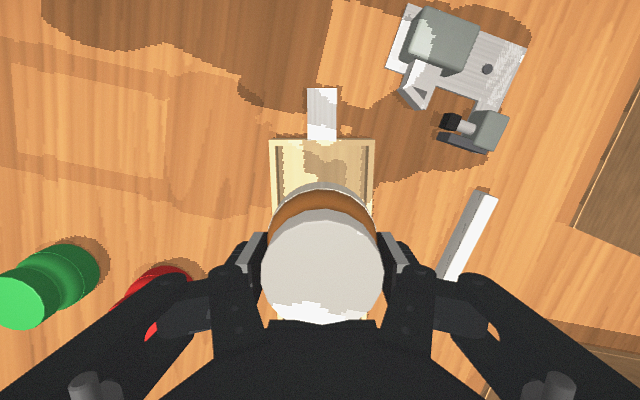

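View pics/top3.png

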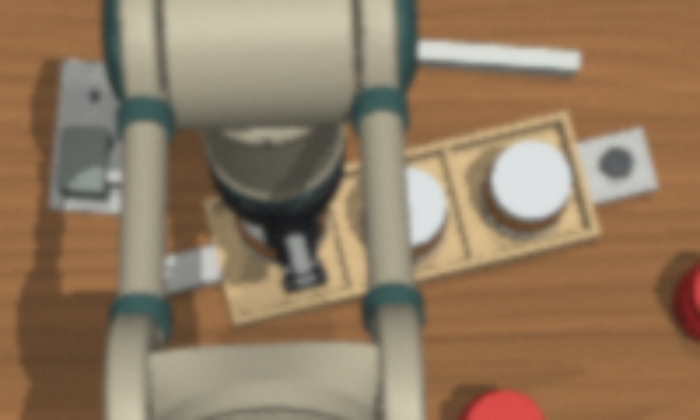

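Run:
```python
from t import *
S=cam("scene"); W=cam("wrist"); p=get_state()["position"]
zb=p[2]-.0412
for dd in (0,.005):
  c=np.array([p[0],p[1],0])+dd*D
  a=np.linspace(0,2*np.pi,40); ring=np.stack([c[0]+.03*np.cos(a),c[1]+.03*np.sin(a),0*a+zb],1)
  q=proj(S,ring); print(dd,"scene bottom ring u",q[:,0].min(),q[:,0].max(),"v",q[:,1].min(),q[:,1].max())
  q=proj(W,ring); print("wrist ring vmin",q[:,1].min())
  ring[:,2]=zb+.06; ring[:,:2]=c[:2]+(ring[:,:2]-c[:2])*.85; print("wrist lid vmin",proj(W,ring)[:,1].min())
# end wall corners of tray: outer end at 284
for y in(-.045,.045): print(proj(W,PIN+.284*D+y*TY+[0,0,.022]))
f=cv2.resize(S["frame"][190:240,300:350,::-1],None,fx=12,fy=12,interpolation=cv2.INTER_CUBIC);cv2.imwrite("pics/z.png",f)
f=cv2.resize(W["frame"][120:280,240:400,::-1],None,fx=3.6,fy=3.6,interpolation=cv2.INTER_CUBIC);cv2.imwrite("pics/zw.png",f)
```

```text
0 scene bottom ring u 313.94316935612835 337.541021095583 v 210.20365848880826 228.90512613616224
wrist ring vmin 179.76818948792425
wrist lid vmin 222.73783697793883
0.005 scene bottom ring u 315.85535639734616 339.4754925289505 v 210.50692400635648 229.236707597251
wrist ring vmin 171.48407051108433
wrist lid vmin 210.68348468418003
[[376.33385442 140.09053242]]
[[269.75792694 140.11225885]]
```

View pics/z.png

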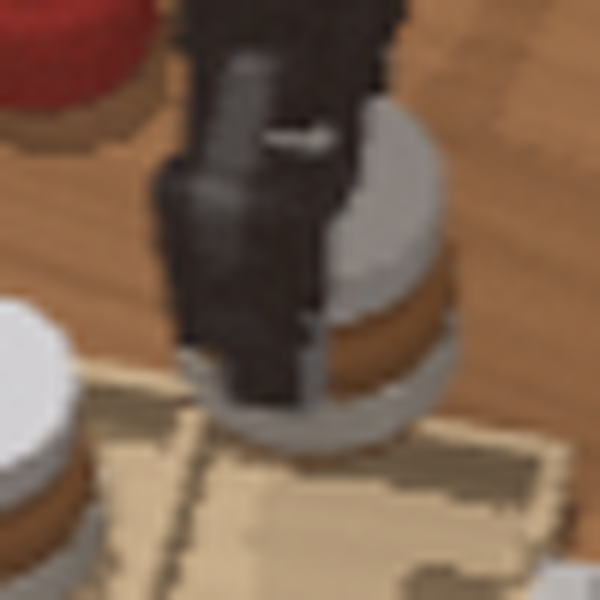

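View pics/zw.png

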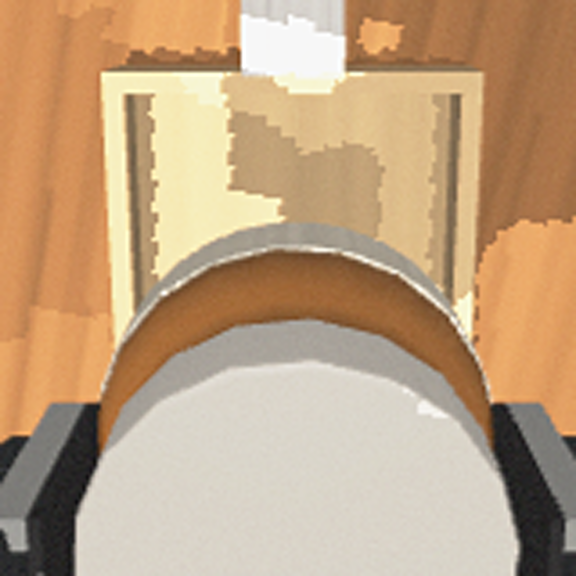

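```bash
python3 -m jog '[2,0,10,0,0,0, 2,0,30,0,0,0, 2,0,55,0,0,0, 2,0,75,0,0,0, 2,0,85,0,0,0, 2,0,89,0,0,0, 2,0,91,0,0,0, 2,0,92.5,0,0,0, 2,0,93,0,0,0, 2,0,93,0,0,0]'
python3 - <<'E'
from t import *
print(rel([EMP[0],EMP[1],.047],TY)); d=cam("scene"); cv2.imwrite("pics/s4.png",cv2.resize(d["frame"][170:270,230:380,::-1],None,fx=5,fy=5,interpolation=cv2.INTER_CUBIC))
E
```

```text
clock: 7.5
position: [0.6015, 0.0773, 0.0476]
ee_rot: [0.0, 0.628, 0.778, 0.0]
contact_force: [0.1, -0.4, -1.6]
width: 0.0565
(array([-0.8, -0.7,  0.6]), array([0., 0., 0.]))
```

View pics/s4.png

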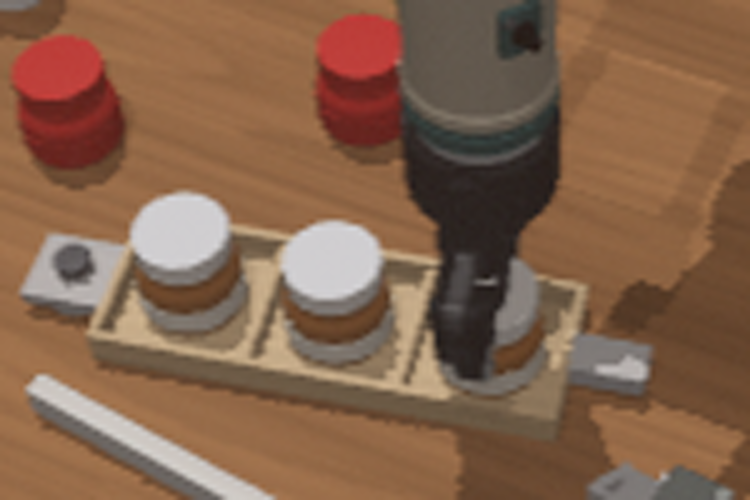

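```bash
python3 -m jog '[0,0,1,0,0,0, 0,0,1.5,0,0,0, 0,0,1.5,0,0,0]'; python3 -m jog '[0,0,0,0,0,0,0,0,0,0,0,0,0,0,0,0,0,0,0,0,0,0,0,0,0,0,0,0,0,0]' 0 ; python3 -m jog '[0,0,-5,0,0,0, 0,0,-20,0,0,0, 0,0,-45,0,0,0, 0,0,-75,0,0,0, 0,0,-95,0,0,0, 0,0,-100,0,0,0]'
python3 - <<'E'
from t import *
for n in("scene","wrist"):
    d=cam(n); f=d["frame"][:,:,::-1]
    if n=="scene": f=cv2.resize(f[170:270,230:380],None,fx=5,fy=5,interpolation=cv2.INTER_CUBIC)
    cv2.imwrite(f"pics/{n}5.png",f)
E
```

```text
clock: 7.92
position: [0.6015, 0.0773, 0.0466]
ee_rot: [0.0, 0.628, 0.778, 0.0]
contact_force: [-0.8, 0.7, 5.0]
width: 0.0568
clock: 8.55
position: [0.6013, 0.0773, 0.0457]
ee_rot: [-0.0, 0.628, 0.778, -0.0]
contact_force: [-0.6, 0.5, -0.5]
width: 0.0854
clock: 9.3
position: [0.6025, 0.0773, 0.1484]
ee_rot: [0.002, 0.628, 0.778, 0.001]
contact_force: [-0.2, -0.4, 0.4]
width: 0.0852
```

View pics/scene5.png

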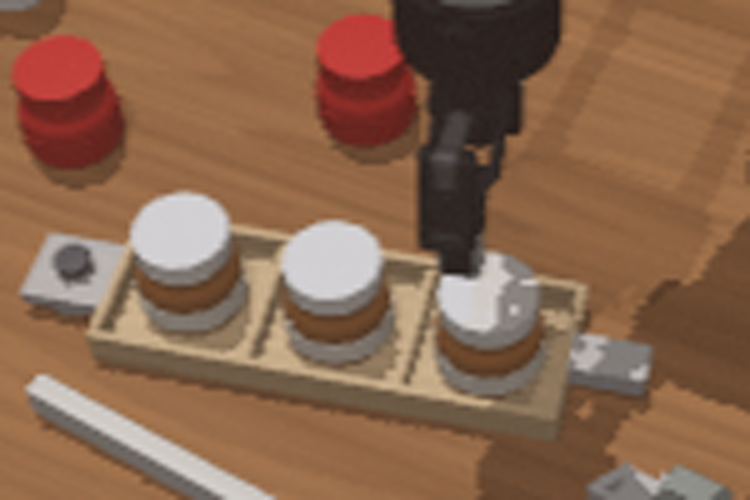

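View pics/wrist5.png

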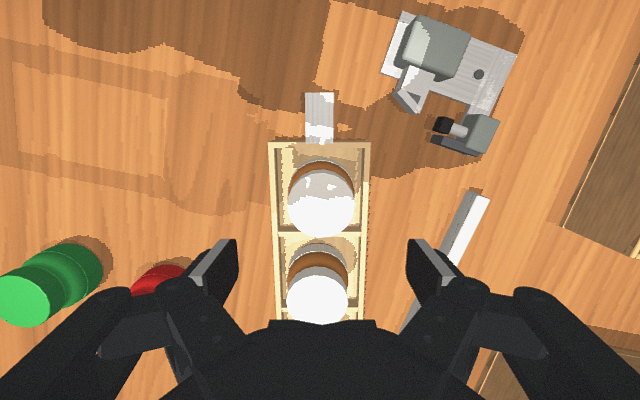

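The jar now stands upright in the empty place and is released; all three lids are visible in scene5 at about (180,232), (332,262) and (487,300). Next I measure the stop unit, the wrist camera height and the push pose.

Run:
```python
from t import *
W=cam("wrist"); s=get_state(); c,_=ray(W,(320,200)); w,x,y,z=s["ee_rot"]; R=Ro.from_quat([x,y,z,w])
print("cam in tool mm",R.inv().apply(c-s["position"])*1000)
cv2.imwrite("pics/w6.png",cv2.resize(W["frame"][0:210,290:530,::-1],None,fx=2.8,fy=2.8,interpolation=cv2.INTER_CUBIC))
DX=np.array([.1075,.9942,0]);DY=np.array([-.9942,.1075,0])
for nm,p,z in(("catch nose",(432,100),.015),("black tip",(436,124),.015),("tongue end",(320,93),.022),("buffer block",(480,132),.025)):
    q=onz(W,p,z); print(nm,q.round(4),"dock",((q-PIN)@DX).round(4),((q-PIN)@DY).round(4))
print(rel(list((PIN+.238*D+.073*TY)[:2])+[.148],D))
```

```text
cam in tool mm [  65.05079747   -1.12134087 -123.90321061]
catch nose [0.6763 0.1761 0.015 ] dock 0.3332 0.0107
black tip [0.686  0.1577 0.015 ] dock 0.316 -0.0009
tongue end [0.5811 0.1607 0.022 ] dock 0.3077 0.1037
buffer block [0.7207 0.1587 0.025 ] dock 0.3207 -0.0354
(array([ -0.9, -73.3,  -2.2]), array([ -0.,  -0., -90.]))
```

View pics/w6.png

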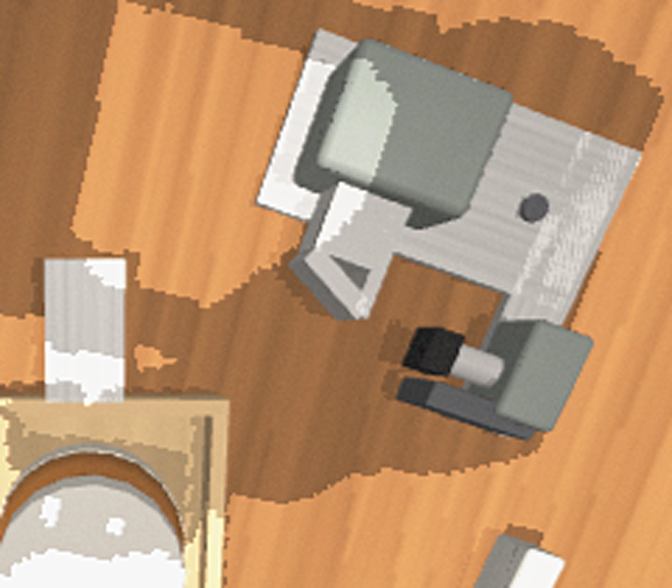

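```bash
python3 - <<'E'
from t import *
W=cam("wrist"); DX=np.array([.1075,.9942,0]);DY=np.array([-.9942,.1075,0])
for nm,p,z in(("nose corner",(290+366/2.8,316/2.8),.022),("catch inner",(290+392/2.8,258/2.8),.022),("stop bar end",(290+405/2.8,383/2.8),.015),("black",(290+408/2.8,345/2.8),.015),("tongue end",(290+85/2.8,258/2.8),.022)):
    q=onz(W,p,z)-PIN; r=np.linalg.norm(q[:2]); print(nm,(q@DX).round(4),(q@DY).round(4),"r",r.round(4),"ang from tray deg",np.degrees(np.arctan2(q@TY,q@D)).round(2))
E
python3 -m jog '[0,-8,0,0,0,10, 0,-18,0,0,0,20, 0,-28,0,0,0,30, 0,-38,0,0,0,40, 0,-48,0,0,0,50, 0,-58,0,0,0,60, 0,-66,0,0,0,70, 0,-72,0,0,0,80, 0,-73,0,0,0,90, 0,-73,0,0,0,90]' 1 20;  python3 - <<'E'
from t import *
p=PIN+.238*D+.073*TY
print(rel(list(p[:2])+[.026],D),get_state()["qpos"],get_state()["width"])
E
```

```text
nose corner 0.3193 0.019 r 0.3199 ang from tray deg -14.93
catch inner 0.3368 0.0183 r 0.3373 ang from tray deg -15.21
stop bar end 0.3054 -0.0031 r 0.3054 ang from tray deg -18.91
black 0.3163 0.0008 r 0.3163 ang from tray deg -18.18
tongue end 0.3082 0.1043 r 0.3254 ang from tray deg 0.37
clock: 10.75
position: [0.5293, 0.0619, 0.1449]
ee_rot: [-0.0, 0.994, 0.107, -0.001]
contact_force: [-0.2, -0.1, 0.6]
width: 0.0001
(array([  0.4,   1. , 118.9]), array([-0. ,  0.1,  0.1])) [-1.41553616e-02  2.96387752e-01  1.75632675e+00 -1.11501005e-04
  1.09089739e+00  1.34235830e+00] 0.0001225255497473185
```

```bash
python3 -m jog '[0,1,20,0,0,0, 0,1,55,0,0,0, 0,1,90,0,0,0, 0,1,108,0,0,0, 0,1,116,0,0,0, 0,1,119,0,0,0, 0,1,119,0,0,0]'
python3 - <<'E'
from t import *
s=get_state(); print(s["position"],s["contact_force"])
p=PIN+.238*D+.056*TY
print(rel(list(p[:2])+[.026],D))
W=cam("wrist");cv2.imwrite("pics/w7.png",W["frame"][:,:,::-1])
d=cam("scene");cv2.imwrite("pics/s7.png",cv2.resize(d["frame"][150:300,230:400,::-1],None,fx=4.0,fy=4.0))
E
```

```text
clock: 11.62
position: [0.5307, 0.0609, 0.0272]
ee_rot: [0.0, 0.994, 0.106, 0.0]
contact_force: [0.3, -1.2, 0.5]
width: 0.0001
[0.53066428 0.06092248 0.02718046] [ 0.34762413 -1.2155587   0.50256938]
(array([16. , -0.2,  1.2]), array([ 0. , -0.1,  0.1]))
```

View pics/w7.png

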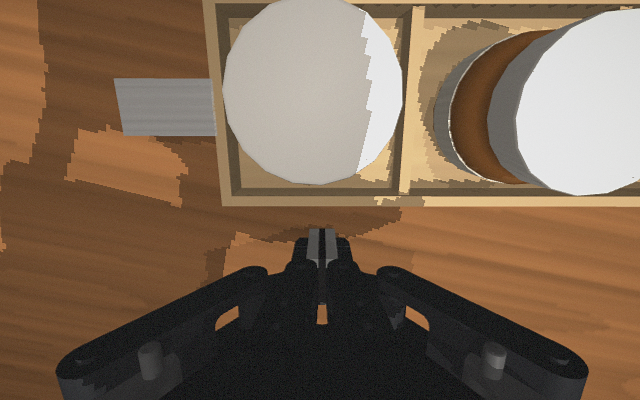

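View pics/s7.png

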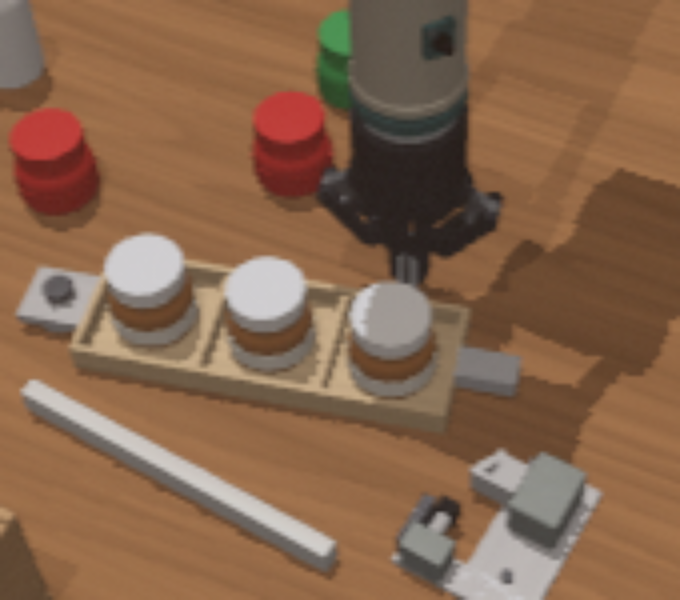

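The closed fingertips at (322,235) stand about 16 mm off the side wall, in line with the third compartment. I approach slowly.

```bash
python3 -m jog '[3,0,0,0,0,0, 7,0,0,0,0,0, 10,0,0,0,0,0, 12,0,0,0,0,0, 13.5,0,0,0,0,0, 15,0,0,0,0,0, 16,0,0,0,0,0, 17,0,0,0,0,0, 18,0,0,0,0,0]'
python3 - <<'E'
from t import *
p=PIN+.238*D+.056*TY
print(rel(list(p[:2])+[.026],D))
for k in range(0,22): 
    f=np.radians(k); print(k,round(238*np.sin(f)+56*(1-np.cos(f)),1),round(238*(1-np.cos(f))-56*np.sin(f),1),end=" | ")
E
```

```text
clock: 12.85
position: [0.5458, 0.0644, 0.0266]
ee_rot: [0.0, 0.994, 0.106, -0.002]
contact_force: [-5.8, -1.5, 3.8]
width: 0.0001
(array([ 0.5, -0. ,  0.6]), array([-0. ,  0.2,  0. ]))
0 0.0 0.0 | 1 4.2 -0.9 | 2 8.3 -1.8 | 3 12.5 -2.6 | 4 16.7 -3.3 | 5 21.0 -4.0 | 6 25.2 -4.5 | 7 29.4 -5.1 | 8 33.7 -5.5 | 9 37.9 -5.8 | 10 42.2 -6.1 | 11 46.4 -6.3 | 12 50.7 -6.4 | 13 55.0 -6.5 | 14 59.2 -6.5 | 15 63.5 -6.4 | 16 67.8 -6.2 | 17 72.0 -6.0 | 18 76.3 -5.7 | 19 80.5 -5.3 | 20 84.8 -4.8 | 21 89.0 -4.3 |
```

```bash
python3 -m jog '[1.5,-0.3,0,0,0,0.4, 3,-0.6,0,0,0,0.7, 5,-1.1,0,0,0,1.2, 7,-1.5,0,0,0,1.7, 9,-1.9,0,0,0,2.2, 11.5,-2.4,0,0,0,2.8]'; python3 -c "
from t import *
p=PIN+.238*D+.056*TY
print(rel(list(p[:2])+[.026],D))"
```

```text
clock: 13.6
position: [0.5558, 0.0694, 0.0266]
ee_rot: [-0.0, 0.997, 0.082, -0.003]
contact_force: [-5.7, -1.6, 4.5]
width: -0.0001
(array([-10.2,   3.2,   0.6]), array([-0. ,  0.3, -2.8]))
```

```bash
python3 -m jog '[2.5,-0.5,0,0,0,0.6, 5,-1.1,0,0,0,1.2, 7.5,-1.6,0,0,0,1.8, 10,-2.1,0,0,0,2.4, 12.5,-2.6,0,0,0,3, 15,-3,0,0,0,3.6, 17.5,-3.4,0,0,0,4.2]'; python3 -c "
from t import *
p=PIN+.238*D+.056*TY
print(rel(list(p[:2])+[.026],D))
d=cam('scene');cv2.imwrite('pics/s8.png',cv2.resize(d['frame'][150:300,230:400,::-1],None,fx=4.0,fy=4.0))"
```

```text
clock: 14.48
position: [0.5723, 0.0758, 0.0266]
ee_rot: [-0.0, 0.999, 0.045, -0.003]
contact_force: [-6.6, -1.3, 4.9]
width: -0.0001
(array([-27. ,   8.9,   0.7]), array([-0. ,  0.3, -7. ]))
```

View pics/s8.png

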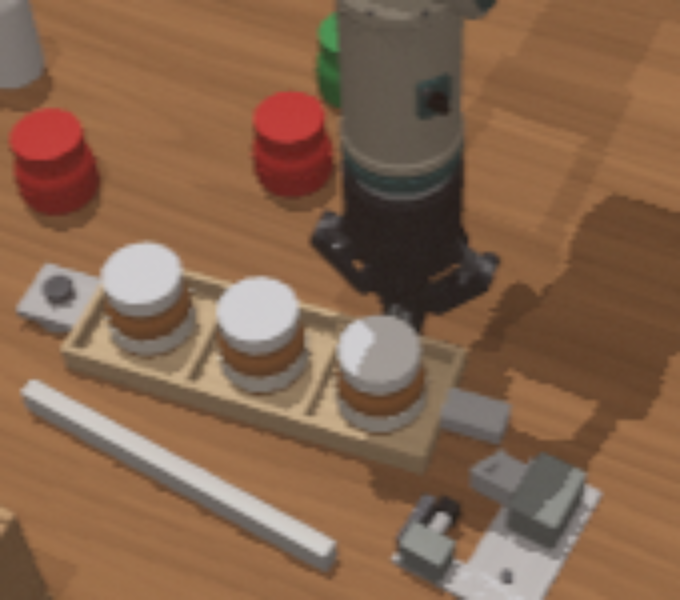

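```bash
python3 -m jog '[2.5,-0.5,0,0,0,0.6, 5,-1.1,0,0,0,1.2, 7.5,-1.6,0,0,0,1.8, 10,-2.1,0,0,0,2.4, 12,-2.5,0,0,0,2.9]'; python3 -m jog '[1.2,-0.3,0,0,0,0.3, 2.5,-0.5,0,0,0,0.6, 3.7,-0.8,0,0,0,0.9, 5,-1.1,0,0,0,1.2]';  python3 -m jog '[1.2,-0.3,0,0,0,0.3, 2.5,-0.5,0,0,0,0.6, 3.7,-0.8,0,0,0,0.9, 5,-1.1,0,0,0,1.2]'
```

```text
clock: 15.15
position: [0.5844, 0.0795, 0.0265]
ee_rot: [-0.0, 1.0, 0.02, -0.003]
contact_force: [-6.5, 0.3, 4.5]
width: 0.0002
clock: 15.65
position: [0.5879, 0.0805, 0.0265]
ee_rot: [0.0, 1.0, 0.009, -0.004]
contact_force: [-8.4, -0.5, 7.3]
width: 0.0001
clock: 16.15
position: [0.5919, 0.0817, 0.0265]
ee_rot: [0.0, 1.0, -0.001, -0.005]
contact_force: [-10.1, -1.1, 8.4]
width: -0.0001
```

```bash
python3 -m jog '[0.5,-0.1,-0.5,0,0,0.1, 1,-0.2,-1,0,0,0.2, 1.5,-0.3,-1,0,0,0.3]'; python3 -c "
from t import *
d=cam('scene');cv2.imwrite('pics/s9.png',cv2.resize(d['frame'][220:310,300:400,::-1],None,fx=6.0,fy=6.0,interpolation=2))
d=cam('wrist');cv2.imwrite('pics/w9.png',d['frame'][:,:,::-1])"
```

```text
clock: 16.52
position: [0.5972, 0.0821, 0.027]
ee_rot: [-0.0, 1.0, -0.004, -0.001]
contact_force: [-3.2, -0.4, -2.0]
width: 0.0004
```

View pics/s9.png

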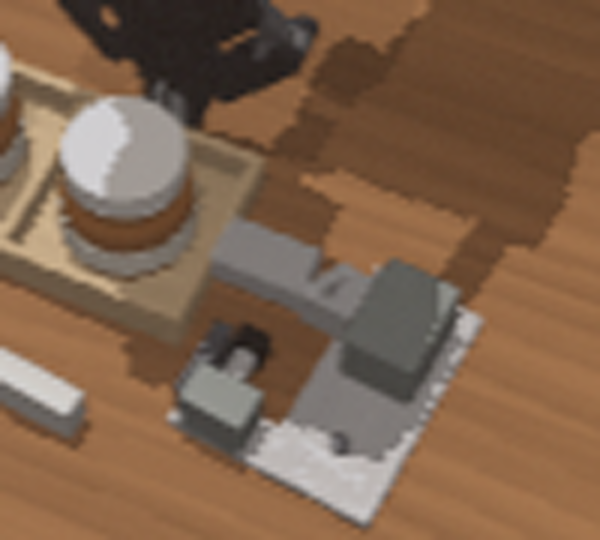

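View pics/w9.png

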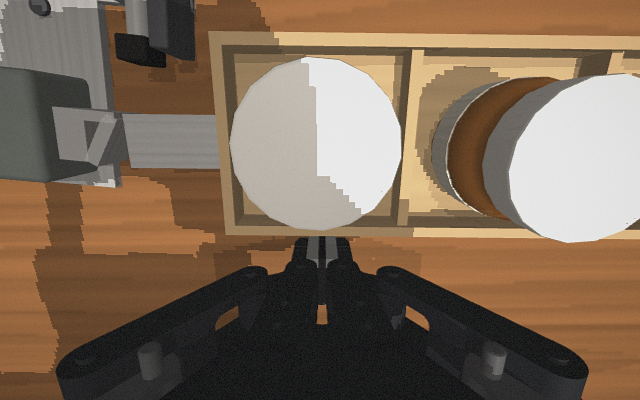

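```bash
python3 -m jog '[1.2,-0.3,0,0,0,0.3, 2.5,-0.5,0,0,0,0.6, 3.7,-0.8,0,0,0,0.9, 5,-1.1,0,0,0,1.2]'; python3 -c "
from t import *
p=PIN+.238*D+.056*TY
print(rel(list(p[:2])+[.026],D))"
```

```text
clock: 17.12
position: [0.6033, 0.0831, 0.0278]
ee_rot: [0.0, 1.0, -0.014, -0.0]
contact_force: [-3.3, 0.8, -0.6]
width: -0.0001
(array([-56.5,  20.2,   1.9]), array([  0. ,   0. , -13.8]))
```

```bash
python3 -m jog '[1,-0.2,0,0,0,0.2, 2,-0.4,0,0,0,0.5, 3,-0.6,0,0,0,0.7]'; python3 -m jog '[1,-0.2,0,0,0,0.2, 2,-0.4,0,0,0,0.5, 3,-0.6,0,0,0,0.7]'
```

```text
clock: 17.5
position: [0.6062, 0.0836, 0.0278]
ee_rot: [0.0, 1.0, -0.021, -0.0]
contact_force: [-3.7, -0.8, -0.3]
width: 0.0004
clock: 17.88
position: [0.6093, 0.0842, 0.0278]
ee_rot: [0.0, 1.0, -0.027, -0.0]
contact_force: [-4.8, -0.2, 1.7]
width: -0.0002
```

```bash
python3 -c "
from t import *
d=cam('wrist');cv2.imwrite('pics/w10.png',cv2.resize(d['frame'][0:260,0:340,::-1],None,fx=2.2,fy=2.2,interpolation=2))"
```

```text
(no output)
```

View pics/w10.png

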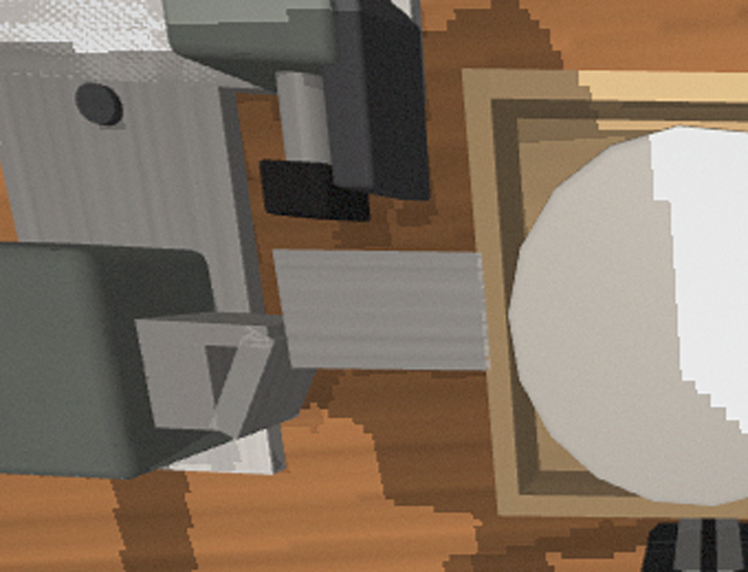

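The tongue, at (380,310) in the crop, is still riding the catch wedge. The buffer tip is about 7 mm away, so I continue slowly.

```bash
python3 -m jog '[0.8,-0.2,0,0,0,0.2, 1.6,-0.3,0,0,0,0.4, 2.4,-0.5,0,0,0,0.6]'; python3 -m jog '[0.8,-0.2,0,0,0,0.2, 1.6,-0.3,0,0,0,0.4]'; python3 -m jog '[0.6,-0.1,0,0,0,0.1, 1.2,-0.2,0,0,0,0.3]'
```

```text
clock: 18.3
position: [0.6116, 0.0846, 0.0278]
ee_rot: [-0.0, 0.999, -0.032, -0.0]
contact_force: [-4.5, 0.7, 1.6]
width: -0.0001
clock: 18.55
position: [0.6132, 0.0848, 0.0278]
ee_rot: [-0.0, 0.999, -0.035, -0.0]
contact_force: [-4.7, 0.7, 2.2]
width: 0.0001
clock: 18.8
position: [0.6146, 0.0849, 0.0278]
ee_rot: [-0.0, 0.999, -0.038, -0.0]
contact_force: [-5.8, 0.6, 2.3]
width: -0.0001
```

```bash
python3 -m jog '[0.5,-0.1,0,0,0,0.1, 1,-0.2,0,0,0,0.2]'; python3 -m jog '[0.5,-0.1,0,0,0,0.1]'; python3 -m jog '[0.5,-0.1,0,0,0,0.1]'; python3 -m jog '[0.5,-0.1,0,0,0,0.1]';python3 -c "
from t import *
d=cam('wrist');cv2.imwrite('pics/w11.png',cv2.resize(d['frame'][0:260,0:340,::-1],None,fx=2.2,fy=2.2,interpolation=2))"
```

```text
clock: 19.05
position: [0.6146, 0.085, 0.0278]
ee_rot: [0.0, 0.999, -0.04, -0.001]
contact_force: [-6.9, 0.8, 3.6]
width: 0.0002
clock: 19.18
position: [0.6146, 0.085, 0.0278]
ee_rot: [0.0, 0.999, -0.04, -0.002]
contact_force: [-8.1, 0.9, 3.6]
width: 0.0001
clock: 19.3
position: [0.6149, 0.0851, 0.0278]
ee_rot: [0.0, 0.999, -0.041, -0.002]
contact_force: [-8.5, 0.2, 3.9]
width: -0.0002
clock: 19.42
position: [0.615, 0.0851, 0.0279]
ee_rot: [0.0, 0.999, -0.042, -0.002]
contact_force: [-9.1, -0.4, 5.9]
width: -0.0002
```

View pics/w11.png

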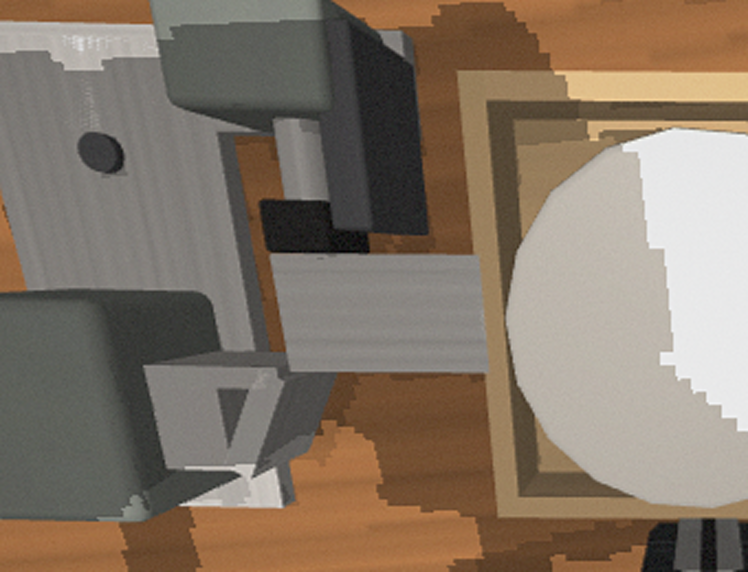

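The tongue's far face now touches the black buffer at (315,250), and the catch nose is at (300,360). I press on in 0.5 mm steps.

```bash
python3 -m jog '[0.5,-0.1,-0.3,0,0,0.1]'; python3 -m jog '[0.5,-0.1,0,0,0,0.1]'; python3 -m jog '[0.4,-0.1,0,0,0,0.1]'
```

```text
clock: 19.6
position: [0.6157, 0.0852, 0.0279]
ee_rot: [0.0, 0.999, -0.043, -0.002]
contact_force: [-8.0, -0.0, 1.4]
width: 0.0001
clock: 19.73
position: [0.6158, 0.0852, 0.0278]
ee_rot: [0.0, 0.999, -0.044, -0.003]
contact_force: [-9.1, -0.1, 3.6]
width: -0.0003
clock: 19.85
position: [0.6157, 0.0853, 0.0278]
ee_rot: [0.0, 0.999, -0.045, -0.003]
contact_force: [-10.6, -0.4, 4.8]
width: 0.0004
```

```bash
python3 -m jog '[0.4,-0.1,-0.3,0,0,0.1]'; python3 -m jog '[0.4,-0.1,-0.3,0,0,0.1]'; python3 -m jog '[0.4,-0.1,0,0,0,0.1]';  python3 -m jog '[0.4,-0.1,-0.2,0,0,0.1]'
```

```text
clock: 19.98
position: [0.6166, 0.0854, 0.0279]
ee_rot: [0.0, 0.999, -0.046, -0.003]
contact_force: [-7.0, 0.0, 0.2]
width: 0.0
clock: 20.1
position: [0.6168, 0.0854, 0.0279]
ee_rot: [0.0, 0.999, -0.047, -0.003]
contact_force: [-8.3, -0.7, -0.6]
width: 0.0001
clock: 20.23
position: [0.6169, 0.0854, 0.0279]
ee_rot: [0.0, 0.999, -0.047, -0.003]
contact_force: [-8.3, -0.6, 1.4]
width: -0.0
clock: 20.35
position: [0.6172, 0.0855, 0.0279]
ee_rot: [0.0, 0.999, -0.048, -0.003]
contact_force: [-8.8, 0.5, -0.6]
width: 0.0003
```

```bash
python3 -m jog '[0.4,-0.1,-0.1,0,0,0.1]'; python3 -m jog '[0.4,-0.1,-0.1,0,0,0.1]'; python3 -c "
from t import *
d=cam('wrist');cv2.imwrite('pics/w12.png',cv2.resize(d['frame'][0:260,0:340,::-1],None,fx=2.2,fy=2.2,interpolation=2))"
```

```text
clock: 20.48
position: [0.6173, 0.0855, 0.0279]
ee_rot: [0.0, 0.999, -0.049, -0.004]
contact_force: [-9.1, 0.3, 0.2]
width: -0.0001
clock: 20.6
position: [0.6175, 0.0856, 0.0279]
ee_rot: [0.0, 0.999, -0.05, -0.004]
contact_force: [-9.1, 0.1, -0.9]
width: 0.0003
```

View pics/w12.png

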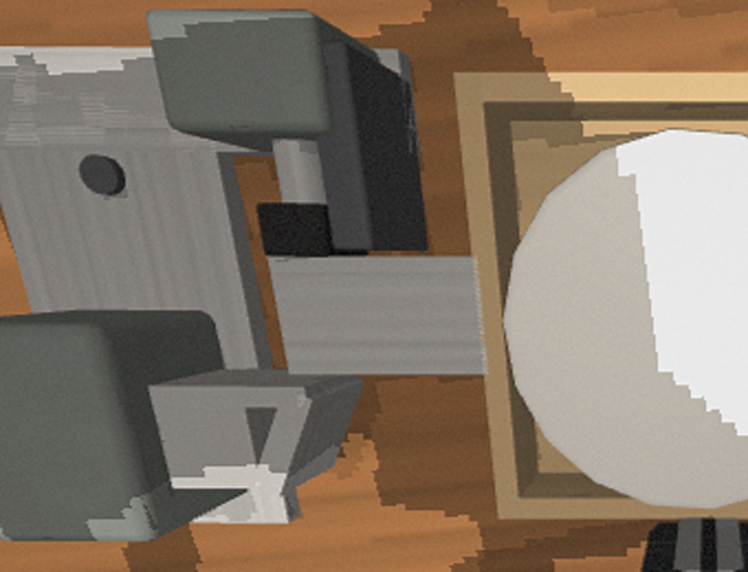

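```bash
python3 -c "
from t import *
print(get_state()['contact_force'])
d=cam('scene');a=cv2.resize(d['frame'][235:305,310:390,::-1],None,fx=9.0,fy=8,interpolation=2);cv2.imwrite('pics/s12.png',a)
d=cam('wrist');cv2.imwrite('pics/w13.png',cv2.resize(d['frame'][120:250,40:200,::-1],None,fx=4.5,fy=4.5,interpolation=2))"
```

```text
[-9.45409224 -0.13756757  0.4359608 ]
```

View pics/s12.png

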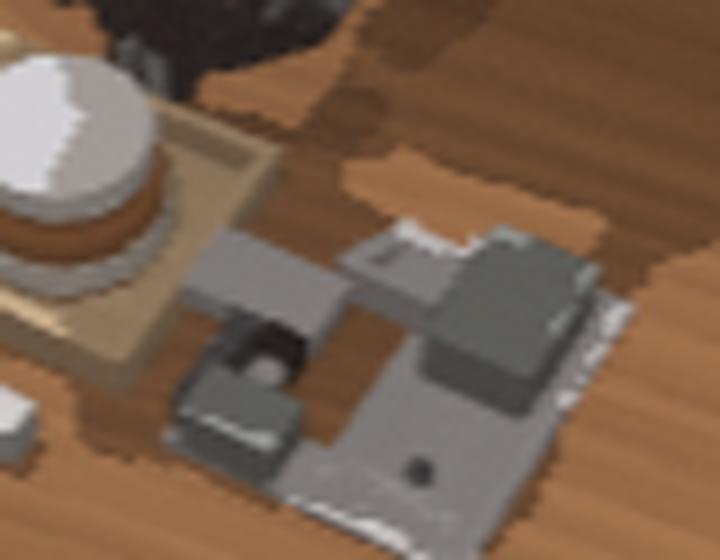

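View pics/w13.png

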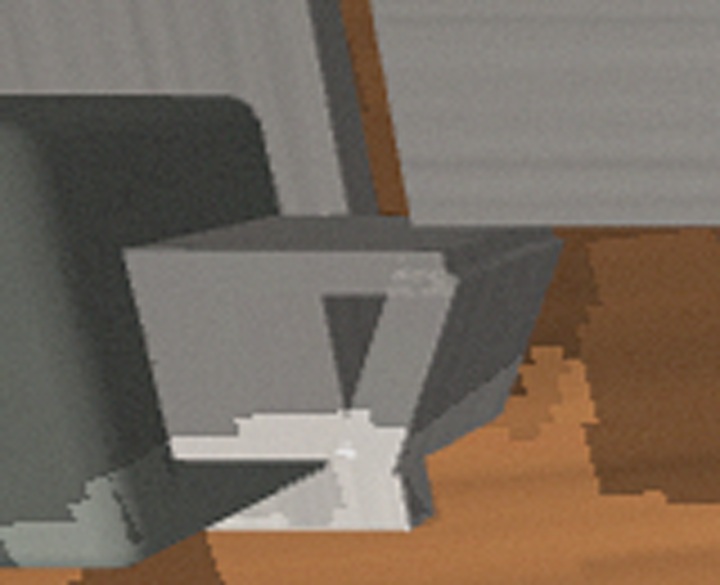

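```bash
python3 -c "
from t import *
DX=np.array([.1075,.9942,0]);DY=np.array([-.9942,.1075,0])
W=cam('wrist')
for nm,p in (('nose',(140,176.7)),('tongue corner',(131.5,170)),('housing edge',(40+250/4.5,120+95/4.5)),('tongue other',(122,117))):
    q=onz(W,p,.022)-PIN; print(nm,(q@DX).round(4),(q@DY).round(4))
q=get_state()
print(q['contact_force'],q['position'])
"
```

```text
nose 0.3199 0.0202
tongue corner 0.3233 0.0171
housing edge 0.3372 0.004
tongue other 0.3234 -0.0065
[-8.88342151 -0.20620609 -0.14584831] [0.61760318 0.08555283 0.02791824]
```

The nose is back at dock x = 0.320, where it was measured when out (0.319). The tongue's +y face is at dock y 0.017, past the nose at 0.020, so the catch has snapped in front. I back off gently and verify.

```bash
python3 -m jog '[-1,0,0,0,0,0, -2,0,0,0,0,0, -4,0,0,0,0,0, -7,0,0,0,0,0, -12,0,0,0,0,0, -20,0,0,0,0,0, -25,0,0,0,0,0, -25,0,0,0,0,0]'; python3 -c "
from t import *
d=cam('wrist');cv2.imwrite('pics/w14.png',d['frame'][:,:,::-1])
d=cam('scene');cv2.imwrite('pics/s14.png',cv2.resize(d['frame'][170:305,230:390,::-1],None,fx=4.4,fy=4.4,interpolation=2))"
```

```text
clock: 21.8
position: [0.5959, 0.0883, 0.0293]
ee_rot: [0.0, 0.999, -0.05, 0.0]
contact_force: [0.9, 0.1, -0.1]
width: -0.0003
```

View pics/w14.png

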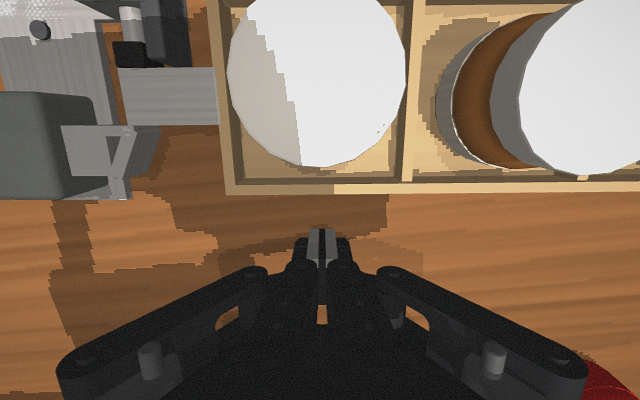

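View pics/s14.png

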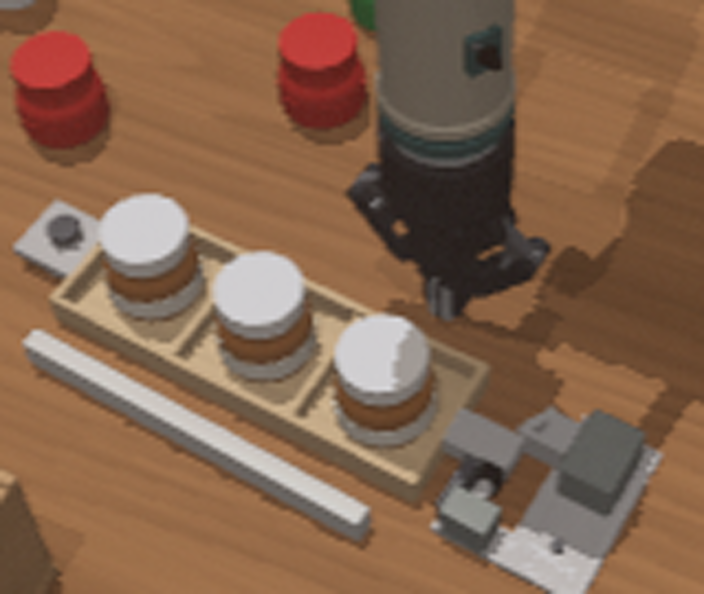

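```bash
python3 -m jog '[0,0,-10,0,0,0, 0,0,-30,0,0,0, 0,0,-55,0,0,0, 0,0,-80,0,0,0, 0,0,-95,0,0,0, 0,0,-100,0,0,0, 0,0,-100,0,0,0]'; python3 -c "
from t import *
d=cam('wrist');np.save('w15.npy',d['frame']);f=d['frame'];print(proj(d,[[.688,.166,.02]]))
cv2.imwrite('pics/w15.png',f[:,:,::-1]);cv2.imwrite('pics/w15b.png',cv2.resize(f[0:160,60:280,::-1],None,fx=3.6,fy=3.6,interpolation=2))"
```

```text
clock: 22.78
position: [0.596, 0.0881, 0.1289]
ee_rot: [0.0, 0.999, -0.05, -0.0]
contact_force: [0.7, -0.1, 0.2]
width: -0.0002
[[208.23009135  94.88789317]]
```

View pics/w15b.png

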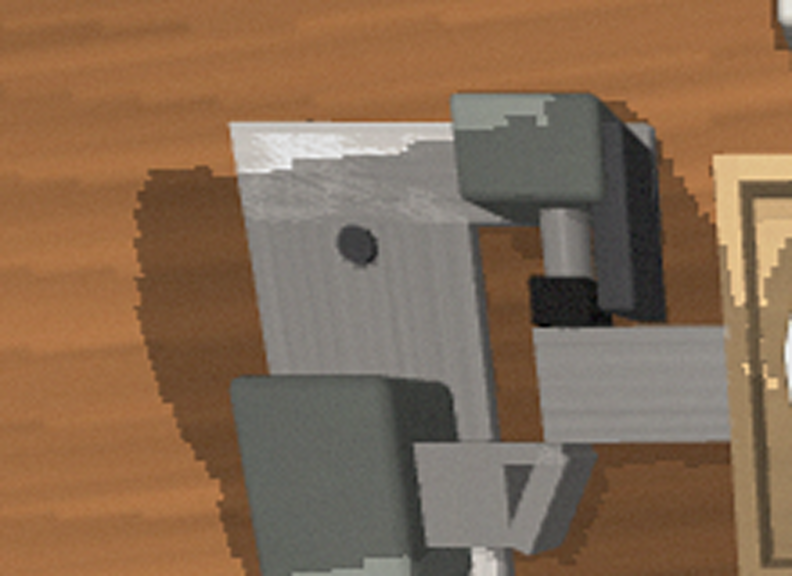

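In the crop the tongue's edge lies at row 441. The catch's holding face (rows 443–450, x up to 570) overlaps the tongue's end (x 545) by about 5 mm, so it is held. A last check follows of stability, the jars and the bystanders.

```bash
python3 -m jog '[-60,0,-20,0,0,0, -110,0,-40,0,0,0, -150,0,-60,0,0,0, -150,0,-60,0,0,0, -150,0,-60,0,0,0, -150,0,-60,0,0,0, -150,0,-60,0,0,0, -150,0,-60,0,0,0]'; python3 -c "
from m import *
DX=np.array([.1075,.9942,0]);DY=np.array([-.9942,.1075,0]);PIN=np.array([.6511,-.1563,0])
T=cam('top');S=cam('scene')
cv2.imwrite('pics/t16.png',T['frame'][:,:,::-1]);cv2.imwrite('pics/s16.png',S['frame'][:,:,::-1])
for b in blobs(whites(S,(180,130,420,310))): print(b[0],b[1],onz(S,b[0],.065).round(4))
"
```

```text
clock: 23.82
position: [0.4473, 0.103, 0.1886]
ee_rot: [0.0, 0.999, -0.05, -0.0]
contact_force: [0.2, 1.0, 0.3]
width: 0.0001
[223.5 134.8] [220 133   8   5  32] [ 0.3944 -0.3928  0.065 ]
[201.9 168.7] [192 162  21  14 226] [ 0.5537 -0.3597  0.065 ]
[255.7 222.4] [234 214  39  18 368] [ 0.662  -0.1025  0.065 ]
[288.1 235.1] [278 227  21  17 269] [ 0.6633 -0.0042  0.065 ]
[316.1 249.9] [306 242  21  17 294] [0.6746 0.0812 0.065 ]
[274.7 266.6] [236 245  78  44 403] [0.758  0.0105 0.065 ]
[344.9 268.4] [330 263  33  13 203] [0.6937 0.1669 0.065 ]
[355.7 293.4] [341 278  29  29 381] [0.7434 0.2144 0.065 ]
```

View pics/s16.png

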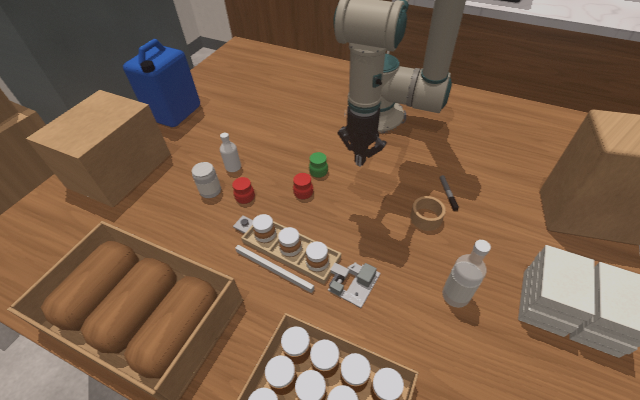

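View pics/t16.png

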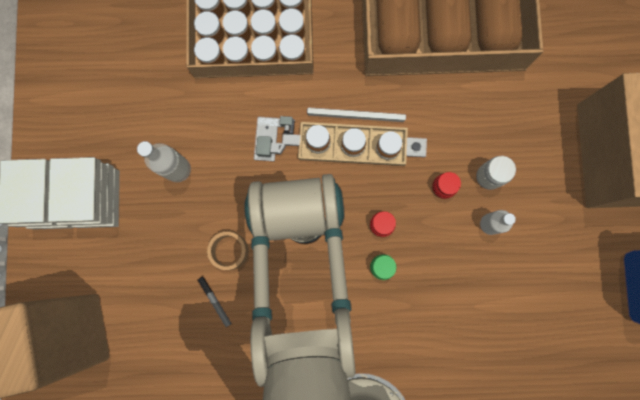

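The three jars stand in the tray at top (317,137), (353,140) and (390,143). The tray is held at home between the catch and the buffer, and the bystanders are at the same pixels as at the start. I hand in.

```bash
python3 -c "
from rig import *
print(get_state()['clock'],sign_off())"
```

```text
the job is handed in; nothing more can be done
23.925 None
```

The job is done and handed in at 23.9 s. The white-lidded jar stands in the empty place of the tray, and the tray is swung home and held by the catch.

- **Jar:** I placed and released it while the tray was still swung out, and it has stayed upright since.
- **Push:** I pushed on the +y side wall near 238 mm with the closed fingertips. The horizontal force read at most about 10.6 N. Counting a brief downward rub, the total reached about 13 N in the readings taken after each move. I eased that rub by lifting about 1 mm.
- **Catch:** I inferred the snap from the pictures, as no sharp force drop showed. With the fingers still pressing, the catch nose was back at its sprung-out position (dock x 0.320 m, against 0.319 m at the start), with the tongue about 3 mm past it.
- **After backing off:** The catch still overlapped the tongue's end by about 5 mm, with the tongue resting against its holding face. The tray had not moved in the last pictures.
- **Everything else:** All three jars stand in their compartments. The other things on the table look unmoved, and the robot was clear of everything.

One reading disagreed: the gripper showed 56–57 mm on the 60 mm jar. The hold stayed firm and the jar level, so I carried on.

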